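Load the dish feeder in imaging order

TASK

Load the three small culture dishes into the dish feeder (white foot with four steel guide rods), one upon another and lying flat between the rods, so that they come out at the bottom in this order: first the one that stands straight on the bench, next the one on the grey flat case, last the one on the blue booklet. Keep the small dishes level throughout, leave the loose large dish where it stands, and let go of everything at the end.

Things in the scene. Friction and masses are not known exactly. Their poses are not given: they have to be found in the camera images.
- feeder: fixed feeder: white foot 104 mm across, floor 10 mm above bench, outlet tongue 70 mm wide to x = -62 mm. Four 6 mm rods, tops 67 mm up, at x = +-28, y = +-29 mm (front pair at y = +-41 below 26 mm): a well 74 mm across; fingers pass down along x or y between rods, gaps 50 mm. Two 4 mm high studs at x = -31, y = +-22 mm, 6 mm thick. Origin: bench level on the well's axis; z up, -x to the outlet
- dish_bench: small round clear lidded culture dish with pink medium, 60 mm across, 15 mm high (the lower 10 mm is 57 mm across); origin at the centre of its underside, z up; stands straight on the bench; goes lowest, on the feeder's floor. A tall fixed microscope stands close on the right (-y) of all these things: fingers that close roughly along world x keep a wide gripper clear of it
- dish_case: small round clear lidded culture dish with pink medium, 60 mm across, 15 mm high (the lower 10 mm is 57 mm across); origin at the centre of its underside, z up; at the start it lies on the grey flat case, underside 18 mm above the bench; goes second
- dish_booklet: small round clear lidded culture dish with pink medium, 60 mm across, 15 mm high (the lower 10 mm is 57 mm across); origin at the centre of its underside, z up; at the start it lies on the blue booklet, underside 10.5 mm above the bench; goes third, on top
- large_dish: large round clear lidded culture dish, 98 mm across and 20 mm high, loose on the bench just beyond the small ones; origin at the centre of its underside; stays where it is
- booklet: blue and white booklet of lens tissue, fixed, 75 x 100 x 11 mm (x, y, z); origin at the centre of its underside; carries a small dish
- flat_case: grey flat plastic case, fixed, 52 x 93 x 18 mm (x, y, z); origin at the centre of its underside; carries a small dish
There are look-alikes about, which are no part of the job. What is shaped like the dish_case but orange or turquoise is not meant.

How it is judged:
At the end, for the whole second after the job is handed in: All three small dishes released, at rest, level within 0.12 rad and within 12 mm of the feeder axis; undersides above the bench, each within 5 mm: dish from the bench 10 mm, dish from the grey case 25 mm, dish from the booklet 40 mm (horizontal distance between each of dish_bench, dish_case, dish_booklet and feeder below 0.012 m and z of dish_bench in the frame of feeder between 0.005 and 0.015 m and angle between each of dish_bench, dish_case, dish_booklet's own z axis and vertical below 0.12 rad and linear speed of each of dish_bench, dish_case, dish_booklet below 0.02 m/s and contact force between each of dish_bench, dish_case, dish_booklet and the fingers below 0.05 N and z of dish_case in the frame of feeder between 0.02 and 0.03 m and z of dish_booklet in the frame of feeder between 0.035 and 0.045 m); the robot touches nothing.
It fails at once if a small dish is tipped by more than 0.6 rad (angle between any of dish_bench, dish_case, dish_booklet's own z axis and vertical above 0.6 rad).
It fails at once if the large dish is moved by more than 30 mm (distance of large_dish from where it was at the start of the episode above 0.03 m).
It also fails if it takes over 96 s, if anything falls off the work surface, if the arm or the gripper's body presses on something with over 40 N, if the wrist force passes 120 N, or if a joint passes its speed limit or range.

ROBOT

A 6-joint arm with a two-finger parallel gripper is mounted at the origin on a cart in front of the work surface, level with it; the furniture and walls round the work are solid. World frame = base frame: x ahead of the robot, y to its left, z up, the work surface at z = 0. Lengths are in m, angles in rad, forces in N, time in s.
With the tool pointing down it reaches from about 0.3 to 0.775 m from the base axis. Payload 14.6 kg.
Tool frame: the origin (TCP) lies between the finger pads; the fingertips stand 22 mm ahead of it and the grasp point (between the pads) lies 3 mm ahead of it; z points along the fingers, y is the line along which they close (so a half turn about z gives the same grasp; the last joint's range is limited). The gripper opens to 94 mm and grips with 3 to 60 N. Pads are 16 mm wide; open, the fingers measure 119 mm over their backs; the gripper's body (75 mm by 177 mm) begins 78 mm behind the grasp point.
Start: joints at [-1.379, 0.3, 1.521, -0, 1.321, -0.067], TCP at [0.141, -0.532, 0.227] pointing down, gripper open.
Joint ranges: [-3.03, 3.03], [-0.79, 2.21], [0.23, 2.52], [-1.04, 4.18], [0, 3.07], [-2.55, 2.55]. Speed limits (rad/s): [2.22, 2.22, 2.57, 3.14, 3.14, 3.14].

INTERFACE

Orientations are given as [roll, pitch, yaw] about the fixed x, y, z axes, in that order (R = Rz(yaw) Ry(pitch) Rx(roll)).
In Python, from rig import sensors, optics, sign_off gives the robot as it stands.
- The arm moves only by the tool play_rows, never from a script. Its argument "increments" is a list of rows, each a list of 3 entries, a list of its own where there are three numbers: the turn, a rotation vector about the tool's x, y, z in degrees, then the shift along the tool's x, y, z in m, then the gripper command: -1 is fully open, 1 is shut, values between are in proportion. In form: [[[ax, ay, az], [tx, ty, tz], hand], ...]. A call has exactly 8 rows; each row shifts and turns the commanded pose from where the row before left it, along the tool's axes as they then stand; what a row does not reach is not made up. A row lasts 1/12 s, in which the tool goes at most 41.7 mm and 7.16 degrees, less where a joint would pass 70% of its speed; a pose out of reach is approached as far as the arm can. A call is refused whole if a number of a shift passes 0.0417 or a number of a turn 7.16, either way. A call with a gripper value outside its range is refused whole. The fingers move at their own pace and stop on an object; "grip_force" is the grip in N (left out, the last holds). Time passes only in rows, so rows that do not move let the fingers close, or fill a call up. It gives the time, the measured TCP pose, the force, the opening and the grip force at its end, in the units of the state.
- sensors.get_state(): the state, without advancing time (a new reading comes with each control period).
- optics.grab_frame(name): name is "scene" or "top"; returns the picture (480x640x3 uint8, red, green, blue); there is no depth.
- optics.get_calibration(name): a dict with "fx", "fy", "cx", "cy" (pixels), "world_to_cam" (4x4, takes a point from world to camera coordinates). Camera axes: x right, y up, looking along -z (the intrinsics and any distortion apply to the point x, -y, -z); pixel columns grow to the right and rows downward; lengths in m; the calibration is good to about 2 mm. A picture is of the moment at which its call begins. get_calibration takes no time and is no camera call.
- sign_off(): hands the job in; it is judged then, once.
The state is a dict: "time": time; "joint_pos": joint angles; "qvel": joint speeds; "joint_efforts": joint torques, N m; "position": TCP position; "tcp_rot": TCP orientation; "force": force on the tool from outside, world axes, zero at the start; "ft_torque": the same for the moment, N m; "finger_gap": finger opening in m; "finger_force": force on a finger pad.
Only numpy, scipy, OpenCV 4.12 (cv2) and the standard library are available. Lean on these libraries where they do the work, as an engineer would, in place of code of your own. Each camera call takes 0.05 s, during which the arm holds its last target. There are 200 camera calls.

## Working session

There is one attempt and no reset: what is moved stays moved. The work goes in short steps, Python scripts to look and compute and a tool call to move; the robot and the scene stay as the last step left them, time stands still between calls to the robot, and variables do not carry over. Pictures are saved under pics/ and viewed, at most 14 in all, crops included, and the job is handed in when it is done.

Besides the shell and the picture viewer there is one more tool, called after "Request:" as name(argument=value, ...), one argument or row to a line, values as JSON. play_rows: Moves the arm, as the interface text tells. Its arguments: {"type":"object","properties":{"increments":{"type":"array","items":{"type":"array"}},"grip_force":{"type":"number"}},"required":["increments"]}

```bash
mkdir -p pics; ls; python3 - <<'E'
from rig import sensors,optics
import cv2,json
for n in("scene","top"):
    cv2.imwrite(f"pics/{n}0.png",optics.grab_frame(n)[:,:,::-1])
    c=optics.get_calibration(n);print(c)
print(sensors.get_state())
E
```

```text
pics
{'fx': 581.7845170704094, 'fy': 581.7845170704094, 'cx': 320.85990492397167, 'cy': 237.68558357718544, 'world_to_cam': array([[-0.17552021,  0.9844166 , -0.01079873,  0.00300907],
       [-0.87083286, -0.15013356,  0.46809192,  0.48722213],
       [ 0.4591762 ,  0.09156348,  0.8836138 , -1.43678666],
       [ 0.        ,  0.        ,  0.        ,  1.        ]])}
{'fx': 479.8065656637599, 'fy': 479.8065656637599, 'cx': 327.0941413057132, 'cy': 239.51676746317247, 'world_to_cam': array([[ 0.00788659, -0.99986047, -0.01472534,  0.09455787],
       [ 0.99566158,  0.00648644,  0.09282206, -0.58956668],
       [-0.09271359, -0.0153935 ,  0.99557382, -0.84315489],
       [ 0.        ,  0.        ,  0.        ,  1.        ]])}
{'time': 0.1, 'joint_pos': array([-1.37860009e+00,  3.00413248e-01,  1.52153081e+00, -2.91990197e-05,
        1.32071426e+00, -6.66047986e-02]), 'qvel': array([ 9.05160264e-04, -1.32822063e-03, -3.07220712e-03, -8.94727595e-04,
        8.20417504e-05,  8.40934118e-04]), 'joint_efforts': array([ 1.67906546e-03, -5.32642472e+01, -3.53282690e+01,  7.09686032e-02,
        2.35025020e-02, -6.04702609e-05]), 'position': array([ 0.14070223, -0.53146845,  0.22693932]), 'tcp_rot': array([-3.14052748e+00, -4.27050505e-05,  2.58808254e-01]), 'force': array([ 0.63851059, -0.25520208, -0.3741744 ]), 'ft_torque': array([0.00854711, 0.00527406, 0.02847851]), 'finger_force': 0.0, 'finger_gap': 0.09413012134558778}
```

View pics/scene0.png

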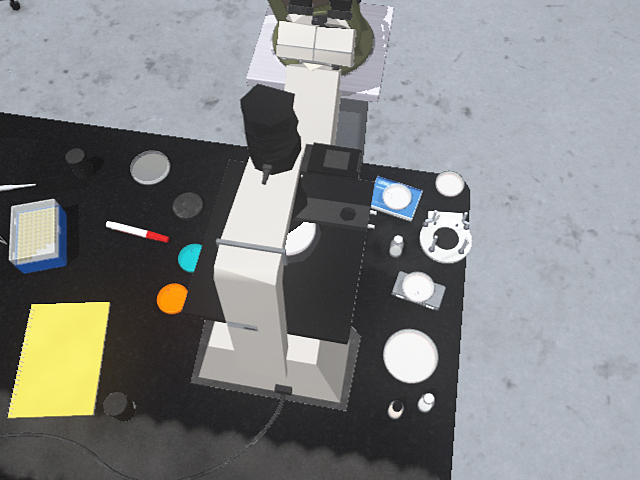

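View pics/top0.png

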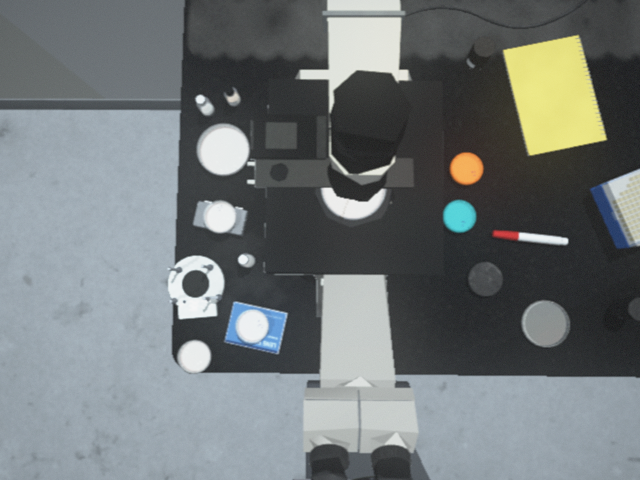

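The small dishes could be confused with these, in top-view pixels:
- bench dish at (194,356)
- case dish at (220,216)
- booklet dish at (252,325)
- large dish at (223,149)
- orange look-alike at (467,168)
- turquoise look-alike at (459,216)
- grey dishes at (486,279) and (545,323)

By the description I choose the first three, and I'll check them in a close crop.

```bash
cat > h.py <<'E'
import numpy as np,cv2
from rig import sensors,optics
def proj(n,P):
    c=optics.get_calibration(n);P=np.atleast_2d(P);M=c["world_to_cam"]
    q=P@M[:3,:3].T+M[:3,3]
    return np.c_[c["cx"]+c["fx"]*q[:,0]/-q[:,2],c["cy"]+c["fy"]*q[:,1]/q[:,2]]
def unproj(n,u,v,z):
    c=optics.get_calibration(n);M=c["world_to_cam"];R=M[:3,:3]
    d=R.T@np.array([(u-c["cx"])/c["fx"],-(v-c["cy"])/c["fy"],-1]);o=-R.T@M[:3,3]
    return (o+d*(z-o[2])/d[2])
def circ(c,r,z,n=48):
    t=np.linspace(0,2*np.pi,n);return np.c_[c[0]+r*np.cos(t),c[1]+r*np.sin(t),0*t+z]
def crop(n,x0,y0,x1,y1,k,name,curves=(),img=None):
    im=optics.grab_frame(n)[:,:,::-1] if img is None else img
    im=cv2.resize(im[y0:y1,x0:x1],None,fx=k,fy=k,interpolation=cv2.INTER_CUBIC)
    for col,P in curves:
        p=(proj(n,P)-[x0,y0]+.5)*k
        cv2.polylines(im,[np.int32(np.round(p))],False,col,1)
    if name: cv2.imwrite(name,im)
    return im
E
python3 - <<'E'
from h import *
print("feeder",unproj("top",196,283,.01),"bench",unproj("top",194,356,.015),"case",unproj("top",220,216,.033),"book",unproj("top",252.5,325,.0255),"large",unproj("top",223,149,.02))
print(unproj("scene",450,184,.015),unproj("scene",418,288,.033),unproj("scene",397,196,.0255),unproj("scene",447,238,.01))
a=crop("top",160,190,300,380,3,None);b=crop("scene",360,165,480,315,3.8,None)
a=cv2.copyMakeBorder(a,0,600-a.shape[0],0,0,0);b=cv2.copyMakeBorder(b,0,600-b.shape[0],0,0,0)
o=np.hstack([a,b])[:, :800];cv2.imwrite("pics/c1.png",o)
E
```

```text
feeder [0.50837939 0.34042636 0.01      ] bench [0.37680171 0.33823201 0.015     ] case [0.63013088 0.29399394 0.033     ] book [0.43408046 0.23158511 0.0255    ] large [0.75851772 0.29513213 0.02      ]
[0.37996096 0.33949173 0.015     ] [0.63451079 0.29518744 0.033     ] [0.43478252 0.23338007 0.0255    ] [0.50633331 0.34369682 0.01      ]
```

View pics/c1.png

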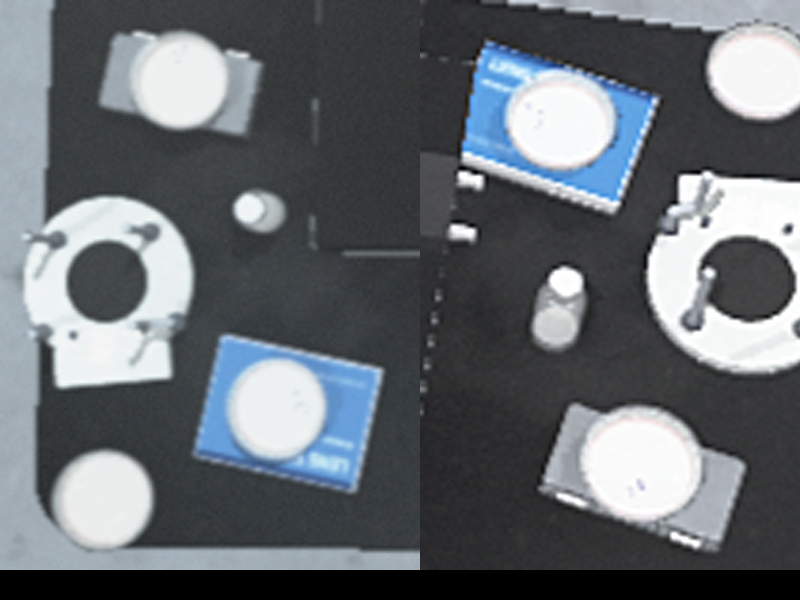

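The crop shows clear white dishes on the case, the booklet and the bench, so the choice holds. The feeder's tongue points down in the image (-x), and it is yawed by a few degrees. The microscope stands between the arm and the work, so I'll triangulate it and refine the fits.

```bash
python3 - <<'E'
from h import *
from scipy.optimize import least_squares
def tri(a,b):
    f=lambda P:np.r_[proj("top",P)[0]-a,proj("scene",P)[0]-b]
    return np.round(least_squares(f,[.3,.1,.3]).x,3)
# binocular box corners facing +x / microscope
print("bino L/R", tri((417,400),(277,57)), tri((304,400),(354,62)))
print("turret top", tri((370,72),(270,88)), "bottle",tri((245.5,259.5),(398.5,239)))
# dishes: bright blobs
T=optics.grab_frame("top");S=optics.grab_frame("scene")
for nm,n,im,(u,v),z in [("bench","top",T,(194,356),.015),("case","top",T,(220,216),.033),("book","top",T,(252,325),.0255),("large","top",T,(223,149),.02),
  ("bench","scene",S,(450,184),.015),("case","scene",S,(418,288),.033),("book","scene",S,(397,196),.0255),("large","scene",S,(411,356),.02)]:
    m=np.uint8((im.min(2)>165)*255); m=cv2.morphologyEx(m,cv2.MORPH_OPEN,np.ones((5,5)))
    k,l,st,ce=cv2.connectedComponentsWithStats(m); i=l[v,u]
    print(nm,n,st[i],unproj(n,*ce[i],z).round(4))
E
```

```text
bino L/R [ 0.371 -0.013  0.307] [0.372 0.121 0.318]
turret top [0.662 0.062 0.559] bottle [0.55  0.244 0.054]
bench top [179 341  31  32 799] [0.3761 0.3382 0.015 ]
case top [203 202  33  30 822] [0.6296 0.2957 0.033 ]
book top [236 310  32  33 845] [0.4328 0.233  0.0255]
large top [ 198  125   51   50 1983] [0.7578 0.295  0.02  ]
bench scene [  361     0   279   480 97301] [0.439  0.5061 0.015 ]
case scene [402 273  42  33 927] [0.6345 0.301  0.033 ]
book scene [383 184  28  25 586] [0.4349 0.2322 0.0255]
large scene [ 384  330   54   53 2259] [0.762  0.2955 0.02  ]
```

Request:
play_rows(
  increments=[
    [[0,0,0],[0,-0.012,-0.038],-1],
    [[0,0,0],[0,-0.012,-0.038],-1],
    [[0,0,0],[0,-0.012,-0.038],-1],
    [[0,0,0],[0,-0.012,-0.038],-1],
    [[0,0,0],[0,-0.012,-0.038],-1],
    [[0,0,0],[0,-0.012,-0.038],-1],
    [[0,0,0],[0,-0.012,-0.038],-1],
    [[0,0,0],[0,-0.012,-0.038],-1],
  ],
)

```text
time: 0.97
position: [0.1159, -0.4377, 0.5334]
tcp_rot: [3.141, 0.0, 0.259]
force: [0.1, 0.4, 0.4]
finger_gap: 0.0939
finger_force: 0.0
```

```bash
python3 - <<'E'
from h import *
s=sensors.get_state();print(s['joint_pos'],s['position'])
# arm of microscope: crop enlarged
a=crop("top",290,0,430,480,1.2,None);b=crop("scene",180,0,380,200,3,None)
o=np.hstack([cv2.copyMakeBorder(a,0,600-a.shape[0],0,0,0),b[:, :600]])[:600,:800];cv2.imwrite("pics/c2.png",o)
E
```

```text
[-1.39276542e+00  5.50685135e-02  1.11405864e+00  3.19750075e-06
  1.97205411e+00 -8.07735148e-02] [ 0.11594807 -0.43770877  0.53342968]
```

View pics/c2.png

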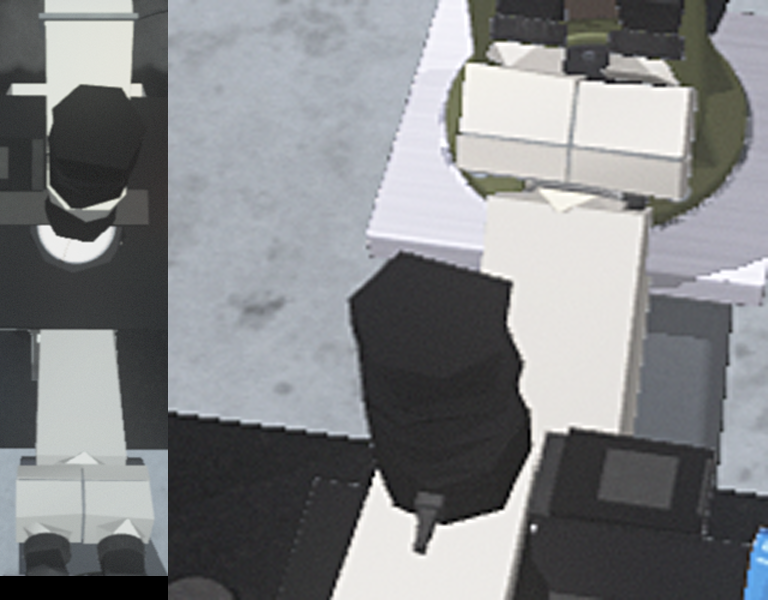

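```bash
python3 - <<'E'
from h import *
from scipy.optimize import least_squares
def tri(a,b):
    r=least_squares(lambda P:np.r_[proj("top",P)[0]-a,proj("scene",P)[0]-b],[.3,.1,.3]);return r.x.round(3),round(r.cost,1)
q=lambda x,y:((x-168)/3+180,y/3); p=lambda x,y:(290+x/1.2,y/1.2)
print(tri(p(123,455),q(490,195)),tri(p(38,455),q(650,208)))
print(tri(p(150,512),q(465,65)),tri(p(17,515),q(692,88)),tri(p(150,465),q(459,135)),tri(p(18,487),q(690,160)))
E
```

```text
(array([0.398, 0.016, 0.32 ]), np.float64(0.4)) (array([0.397, 0.101, 0.323]), np.float64(3.4))
(array([ 0.36 , -0.001,  0.374]), np.float64(1.3)) (array([0.355, 0.117, 0.372]), np.float64(1.5)) (array([ 0.397, -0.002,  0.36 ]), np.float64(1.3)) (array([0.37 , 0.119, 0.335]), np.float64(2.4))
```

Request:
play_rows(
  increments=[
    [[0,0,0],[0,-0.036,-0.008],-1],
    [[0,0,0],[0,-0.036,-0.008],-1],
    [[0,0,0],[0,-0.036,-0.008],-1],
    [[0,0,-6.8],[0.0405,-0.0024,0],-1],
    [[0,0,-6.8],[0.0405,-0.0024,0],-1],
    [[0,0,-6.8],[0.0405,-0.0024,0],-1],
    [[0,0,-6.8],[0.0405,-0.0024,0],-1],
    [[0,0,-6.8],[0.0405,-0.0024,0],-1],
  ],
)

```text
time: 1.73
position: [0.2599, -0.2279, 0.5547]
tcp_rot: [-3.14, -0.0, 0.858]
force: [0.4, -1.7, -0.7]
finger_gap: 0.0941
finger_force: 0.0
```

Request:
play_rows(
  increments=[
    [[0,0,-6.8],[0.0405,-0.0024,0],-1],
    [[0,0,-6.8],[0.0405,-0.0024,0],-1],
    [[0,0,-6.8],[0.0405,-0.0024,0],-1],
    [[0,0,-6.8],[0.0405,-0.0024,0],-1],
    [[0,0,-6.8],[0.0405,-0.0024,0],-1],
    [[0,0,-6.8],[0.0405,-0.0024,0],-1],
    [[0,0,0],[0.04,0,0],-1],
    [[0,0,0],[0.04,0,0],-1],
  ],
)

```text
time: 2.4
position: [0.3432, 0.0759, 0.555]
tcp_rot: [-3.141, 0.0, 1.565]
force: [0.9, -0.8, 0.1]
finger_gap: 0.0939
finger_force: 0.0
```

```bash
python3 - <<'E'
from h import *
s=sensors.get_state();print(s['joint_pos'],s['position'],np.degrees(s['tcp_rot']),s['force'])
E
```

```text
[ 1.13451379e-01 -1.62802290e-01  1.26913849e+00 -1.82646119e-06
  2.03566149e+00  1.19035775e-01] [0.34316684 0.07593706 0.55504184] [-1.79976968e+02  2.84882825e-03  8.96799914e+01] [ 0.94745268 -0.80880642  0.13509795]
```

Request:
play_rows(
  increments=[
    [[0,0,0],[0.037,0.005,0.01],-0.62],
    [[0,0,0],[0.037,0.005,0.01],-0.62],
    [[0,0,0],[0.037,0.005,0.01],-0.62],
    [[0,0,0],[0.037,0.005,0.01],-0.62],
    [[0,0,0],[0.037,0.005,0.01],-0.62],
    [[0,0,0],[0.037,0.005,0.01],-0.62],
    [[0,0,0],[0.037,0.005,0.01],-0.62],
    [[0,0,-0.2],[0,0,0.035],-0.62],
  ],
)

```text
time: 3.07
position: [0.3811, 0.3379, 0.4512]
tcp_rot: [3.139, -0.003, 1.571]
force: [1.2, 0.2, 1.0]
finger_gap: 0.0765
finger_force: 0.0
```

Request:
play_rows(
  increments=[
    [[0,0,0],[0,0,0.04],-0.62],
    [[0,0,0],[0,0,0.04],-0.62],
    [[0,0,0],[0,0,0.04],-0.62],
    [[0,0,0],[0,0,0.04],-0.62],
    [[0,0,0],[0,0,0.04],-0.62],
    [[0,0,0],[0,0,0.04],-0.62],
    [[0,0,0],[0,0,0.04],-0.62],
    [[0,0,0],[0,0,0],-0.62],
  ],
)

```text
time: 3.73
position: [0.3776, 0.3306, 0.1634]
tcp_rot: [-3.133, 0.007, 1.568]
force: [-0.5, -0.3, -1.3]
finger_gap: 0.0761
finger_force: 0.0
```

```bash
python3 - <<'E'
from h import *
s=sensors.get_state();print(s['joint_pos'],s['position'],np.degrees(s['tcp_rot']),s['force'],s['finger_gap'])
p=s['position'];t=p-[0,0,.022]
print(proj("top",t),proj("scene",t))
a=crop("top",150,250,290,400,2.8,None);b=crop("scene",380,110,520,260,2.8,None)
cv2.imwrite("pics/c3.png",np.hstack([a,b]))
E
```

```text
[ 6.46182931e-01  2.64293267e-01  1.72351578e+00 -2.89914546e-05
  1.16519607e+00  6.49230591e-01] [0.37760656 0.33062449 0.16340549] [-179.48005751    0.39652664   89.82784531] [-0.50597864 -0.26788819 -1.29428593] 0.07607387079824161
[[175.15026406 367.68175777]] [[457.71311761 145.84196858]]
```

View pics/c3.png

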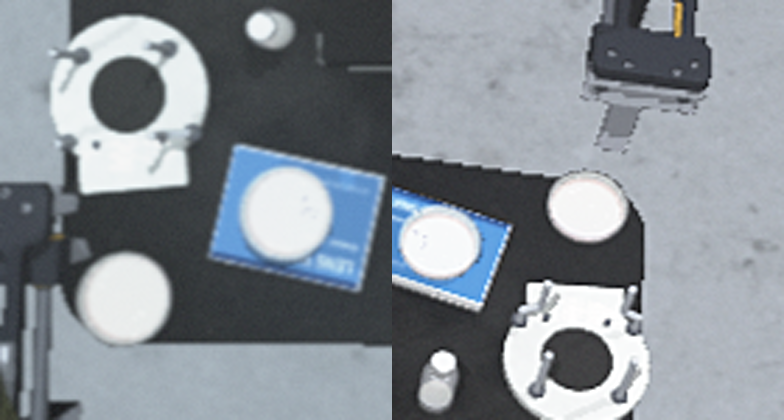

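Request:
play_rows(
  increments=[
    [[0,0,0],[0.004,0,0.025],-0.62],
    [[0,0,0],[0.004,0,0.025],-0.62],
    [[0,0,0],[0,0,0.025],-0.62],
    [[0,0,0],[0,0,0.025],-0.62],
    [[0,0,0],[0,0,0],-0.62],
    [[0,0,0],[0,0,0],-0.62],
    [[0,0,0],[0,0,0],-0.62],
    [[0,0,0],[0,0,0],-0.62],
  ],
)

```text
time: 4.5
position: [0.3814, 0.3415, 0.073]
tcp_rot: [3.139, -0.002, 1.568]
force: [0.7, 0.7, -0.5]
finger_gap: 0.076
finger_force: 0.0
```

```bash
python3 - <<'E'
from h import *
s=sensors.get_state();print(s['position'],np.degrees(s['tcp_rot']),s['force'],s['finger_gap'])
p=s['position'];t=p-[0,0,.022]
L=[((0,0,255),np.array([t+[-.038,-.008,0],t+[-.038,.008,0]])),((0,0,255),np.array([t+[.038,-.008,0],t+[.038,.008,0]])),((0,200,0),circ((.3785,.3387),.03,.015))]
a=crop("top",150,300,250,400,4,None,L);b=crop("scene",410,130,510,230,4,None,L)
cv2.imwrite("pics/c4.png",np.hstack([a,b]))
E
```

```text
[0.38139758 0.34153063 0.07299908] [ 1.79826685e+02 -1.36830402e-01  8.98277089e+01] [ 0.69692841  0.65850769 -0.52046924] 0.07597178228713922
```

View pics/c4.png

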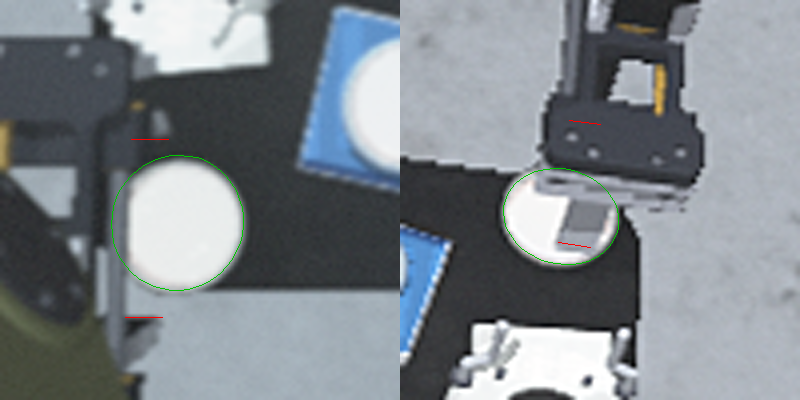

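Request:
play_rows(
  increments=[
    [[0,0,0],[-0.002,-0.002,0.015],-0.62],
    [[0,0,0],[0,0,0.015],-0.62],
    [[0,0,0],[0,0,0.01],-0.62],
    [[0,0,0],[0,0,0.007],-0.62],
    [[0,0,0],[0,0,0],-0.62],
    [[0,0,0],[0,0,0],-0.62],
    [[0,0,0],[0,0,0],-0.62],
    [[0,0,0],[0,0,0],-0.62],
  ],
)

```text
time: 5.27
position: [0.3786, 0.3389, 0.0241]
tcp_rot: [3.141, -0.001, 1.568]
force: [0.9, 0.2, 0.0]
finger_gap: 0.0762
finger_force: 0.0
```

Request:
play_rows(
  increments=[
    [[0,0,0],[0,0,0],0.1],
    [[0,0,0],[0,0,0],0.1],
    [[0,0,0],[0,0,0],0.1],
    [[0,0,0],[0,0,0],0.1],
    [[0,0,0],[0,0,0],0.1],
    [[0,0,0],[0,0,0],0.1],
    [[0,0,0],[0,0,0],0.1],
    [[0,0,0],[0,0,0],0.1],
  ],
  grip_force=10,
)

```text
time: 5.93
position: [0.3784, 0.3387, 0.0236]
tcp_rot: [3.141, -0.0, 1.568]
force: [-1.1, -1.1, 4.9]
finger_gap: 0.0599
finger_force: 10.0
```

```bash
python3 - <<'E'
from h import *
s=sensors.get_state();print(s['position'],np.degrees(s['tcp_rot']),s['force'],s['finger_gap'],s['finger_force'])
E
```

```text
[0.37835915 0.33873906 0.02359844] [ 1.79993234e+02 -5.19335105e-03  8.98298110e+01] [-1.07405357 -1.05270841  4.86963742] 0.05989595534895696 10.00044733285904
```

Request:
play_rows(
  increments=[
    [[0,0,0],[0,0,-0.005],0.1],
    [[0,0,0],[0,0,-0.01],0.1],
    [[0,0,0],[0,0,-0.02],0.1],
    [[0,0,0],[0,0,-0.02],0.1],
    [[0,0,0],[0,0,-0.02],0.1],
    [[0,0,0],[0,0,-0.02],0.1],
    [[0,0,0],[0,0,-0.015],0.1],
    [[0,0,0],[0,0,0],0.1],
  ],
)

```text
time: 6.6
position: [0.3793, 0.3395, 0.1371]
tcp_rot: [3.137, -0.003, 1.568]
force: [-0.4, -0.4, -0.7]
finger_gap: 0.06
finger_force: 10.0
```

```bash
cat >> h.py <<'E'
def feeder(x,y,yaw):
    c,s=np.cos(yaw),np.sin(yaw);W=lambda P:np.array([[x+c*a-s*b,y+s*a+c*b,z] for a,b,z in P])
    L=[((0,0,255),circ((x,y),.052,.010))]
    for sx in(1,-1):
        for sy in(1,-1):
            P=[(.028*sx,.029*sy,.067),(.028*sx,.029*sy,.026),(.028*sx,(.041 if sx<0 else .029)*sy,.026),(.028*sx,(.041 if sx<0 else .029)*sy,.01)]
            L.append(((0,160,0),W(P)));L.append(((255,0,255),circ(W([P[0]])[0],.003,.067,12)))
    L.append(((0,0,255),W([(-.04,.035,.01),(-.062,.035,.01),(-.062,-.035,.01),(-.04,-.035,.01)])))
    return L
E
python3 - <<'E'
from h import *
s=sensors.get_state();print(s['position'],np.degrees(s['tcp_rot']),s['force'],s['finger_gap'],s['finger_force'])
L=feeder(.5085,.342,np.radians(3))
T=cv2.imread("pics/top0.png");S=cv2.imread("pics/scene0.png")
a=crop("top",160,245,235,325,5,None,L,T);b=crop("scene",408,195,483,275,5,None,L,S)
cv2.imwrite("pics/c5.png",np.hstack([a,b]))
E
```

```text
[0.3793123  0.33947285 0.1370515 ] [179.76048869  -0.18669051  89.82849544] [-0.39756646 -0.44930493 -0.66103978] 0.05997103465444115 9.999916702508926
```

View pics/c5.png

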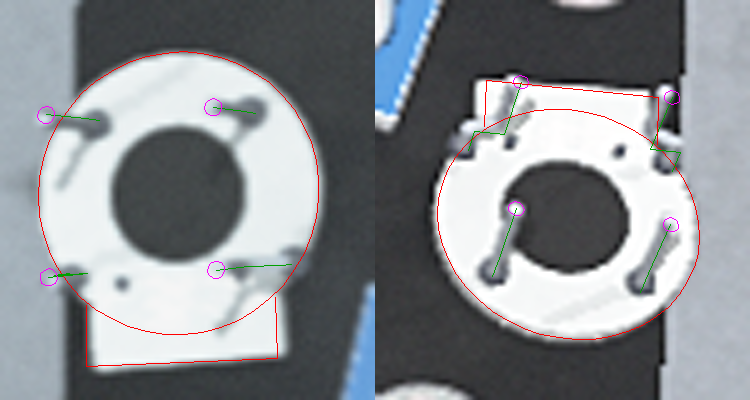

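Request:
play_rows(
  increments=[
    [[0,0,0],[0.0025,0.02,0],0.1],
    [[0,0,0],[0,0.025,0],0.1],
    [[0,0,0],[0,0.03,0],0.1],
    [[0,0,0],[0,0.025,0],0.1],
    [[0,0,0],[0,0.02,0],0.1],
    [[0,0,0],[0,0.009,0],0.1],
    [[0,0,0],[0,0,0],0.1],
    [[0,0,0],[0,0,0],0.1],
  ],
)

```text
time: 7.27
position: [0.5066, 0.3407, 0.1328]
tcp_rot: [-3.14, 0.001, 1.568]
force: [-0.9, 0.2, 0.3]
finger_gap: 0.0596
finger_force: 10.0
```

```bash
python3 - <<'E'
from h import *
s=sensors.get_state();print(s['position'],np.degrees(s['tcp_rot']),s['force'],s['finger_gap'],s['finger_force'])
p=s['position'];zb=p[2]-.0236
L=feeder(.5085,.342,np.radians(5))+[((255,0,0),circ(p,.03,zb+.015)),((255,255,0),circ((.5085,.342),.03,zb+.015))]
a=crop("top",130,235,235,335,3.8,None,L);b=crop("scene",400,140,505,275,3.8,None,L)
a=cv2.copyMakeBorder(a,0,b.shape[0]-a.shape[0],0,0,0)
cv2.imwrite("pics/c6.png",np.hstack([a,b]))
E
```

```text
[0.50657033 0.34068252 0.1328178 ] [-1.79936122e+02  3.18840641e-02  8.98202775e+01] [-0.92880325  0.1860385   0.25675618] 0.059591294763981624 10.000020414590836
```

View pics/c6.png

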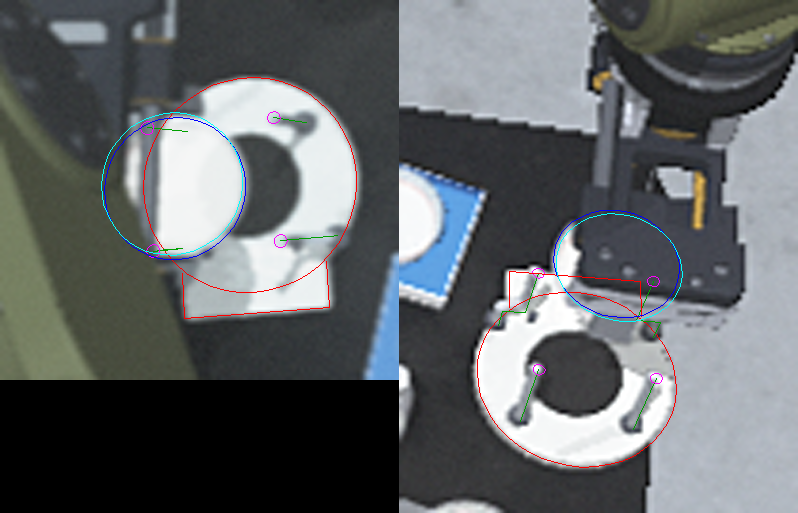

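The dish sits level under the predicted circle and within 2 mm of the well axis. Next I lower it.

Request:
play_rows(
  increments=[
    [[0,0,0],[0.001,0.0015,0.015],0.1],
    [[0,0,0],[0,0,0.015],0.1],
    [[0,0,0],[0,0,0.015],0.1],
    [[0,0,0],[0,0,0.015],0.1],
    [[0,0,0],[0,0,0.01],0.1],
    [[0,0,0],[0,0,0.005],0.1],
    [[0,0,0],[0,0,0],0.1],
    [[0,0,0],[0,0,0],0.1],
  ],
)

```text
time: 8.03
position: [0.5088, 0.342, 0.0591]
tcp_rot: [3.141, -0.0, 1.568]
force: [-0.8, -0.1, 0.2]
finger_gap: 0.0599
finger_force: 10.0
```

Request:
play_rows(
  increments=[
    [[0,0,0],[0,0,0.01],0.1],
    [[0,0,0],[0,0,0.005],0.1],
    [[0,0,0],[0,0,0.004],0.1],
    [[0,0,0],[0,0,0],0.1],
    [[0,0,0],[0,0,0],0.1],
    [[0,0,0],[0,0,0],0.1],
    [[0,0,0],[0,0,0],0.1],
    [[0,0,0],[0,0,0],0.1],
  ],
)

```text
time: 8.7
position: [0.509, 0.3419, 0.0397]
tcp_rot: [3.141, -0.0, 1.568]
force: [-0.0, -0.1, -0.5]
finger_gap: 0.0596
finger_force: 10.0
```

Request:
play_rows(
  increments=[
    [[0,0,0],[0,0,0.003],0.1],
    [[0,0,0],[0,0,0.002],0.1],
    [[0,0,0],[0,0,0],0.1],
    [[0,0,0],[0,0,0],-0.4],
    [[0,0,0],[0,0,0],-0.62],
    [[0,0,0],[0,0,0],-0.62],
    [[0,0,0],[0,0,0],-0.62],
    [[0,0,0],[0,0,0],-0.62],
  ],
)

```text
time: 9.37
position: [0.5089, 0.3418, 0.0345]
tcp_rot: [3.141, -0.0, 1.568]
force: [0.6, -0.6, -0.2]
finger_gap: 0.0762
finger_force: 0.0
```

Request:
play_rows(
  increments=[
    [[0,0,0],[0,0,-0.01],-0.62],
    [[0,0,0],[0,0,-0.02],-0.62],
    [[0,0,0],[0,0,-0.03],-0.62],
    [[0,0,0],[0,0,-0.03],-0.62],
    [[0,0,0],[0,0,-0.03],-0.62],
    [[0,0,0],[0,0,-0.02],-0.62],
    [[0,0,0],[-0.01,0.02,0],-0.62],
    [[0,0,0],[-0.013,0.03,0],-0.62],
  ],
)

```text
time: 10.03
position: [0.5584, 0.3198, 0.1777]
tcp_rot: [3.138, -0.002, 1.571]
force: [0.3, 0.6, 0.2]
finger_gap: 0.0758
finger_force: 0.0
```

```bash
python3 - <<'E'
from h import *
s=sensors.get_state();print(s['position'],np.degrees(s['tcp_rot']),s['force'],s['finger_gap'],s['finger_force'])
L=feeder(.5085,.342,np.radians(5))[:1]+[((255,0,0),circ((.509,.342),.03,.025)),((0,160,0),circ((.632,.2965),.03,.033))]
a=crop("top",150,190,255,335,3.8,None,L);b=crop("scene",385,195,490,340,3.8,None,L)
cv2.imwrite("pics/c7.png",np.hstack([a,b]))
E
```

```text
[0.55844671 0.31980542 0.17772174] [ 1.79814544e+02 -1.07346896e-01  8.99907553e+01] [0.25731391 0.63873094 0.18966383] 0.07575008807077371 0.0
```

View pics/c7.png

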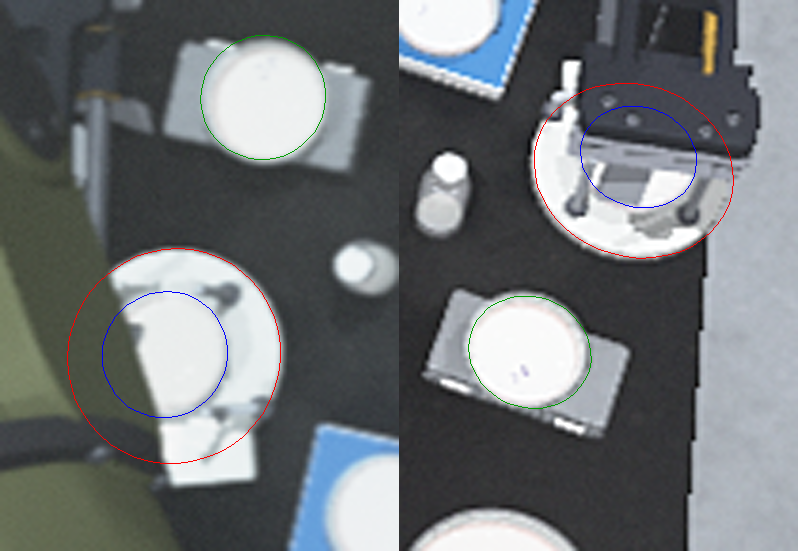

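Request:
play_rows(
  increments=[
    [[0,0,0],[-0.012,0.025,0],-0.62],
    [[0,0,0],[-0.012,0.025,0],-0.62],
    [[0,0,0],[0,0.024,0.01],-0.62],
    [[0,0,0],[0,0,0.03],-0.62],
    [[0,0,0],[0,0,0.03],-0.62],
    [[0,0,0],[0,0,0.02],-0.62],
    [[0,0,0],[0,0,0],-0.62],
    [[0,0,0],[0,0,0],-0.62],
  ],
)

```text
time: 10.8
position: [0.6322, 0.2946, 0.0847]
tcp_rot: [-3.14, 0.0, 1.568]
force: [-0.1, 0.5, 0.6]
finger_gap: 0.0759
finger_force: 0.0
```

```bash
python3 - <<'E'
from h import *
s=sensors.get_state();print(s['position'],np.degrees(s['tcp_rot']),s['force'],s['finger_gap'],s['finger_force'])
E
```

```text
[0.63224369 0.29462961 0.08468095] [-1.79934526e+02  2.12804028e-02  8.98402307e+01] [-0.07713023  0.50344544  0.62233334] 0.07586048330658972 0.0
```

Request:
play_rows(
  increments=[
    [[0,0,0],[0.0013,0,0.015],-0.62],
    [[0,0,0],[0,0,0.015],-0.62],
    [[0,0,0],[0,0,0.008],-0.62],
    [[0,0,0],[0,0,0.004],-0.62],
    [[0,0,0],[0,0,0],-0.62],
    [[0,0,0],[0,0,0],-0.62],
    [[0,0,0],[0,0,0],-0.62],
    [[0,0,0],[0,0,0],-0.62],
  ],
)

```text
time: 11.47
position: [0.633, 0.2958, 0.0432]
tcp_rot: [3.141, -0.0, 1.568]
force: [0.9, -1.1, -0.2]
finger_gap: 0.0761
finger_force: 0.0
```

Request:
play_rows(
  increments=[
    [[0,0,0],[0,0,0],0.1],
    [[0,0,0],[0,0,0],0.1],
    [[0,0,0],[0,0,0],0.1],
    [[0,0,0],[0,0,0],0.1],
    [[0,0,0],[0,0,0],0.1],
    [[0,0,0],[0,0,0],0.1],
    [[0,0,0],[0,0,0],0.1],
    [[0,0,0],[0,0,0],0.1],
  ],
)

```text
time: 12.13
position: [0.6327, 0.2958, 0.0427]
tcp_rot: [3.141, -0.0, 1.568]
force: [-0.4, 0.1, 3.5]
finger_gap: 0.0595
finger_force: 10.0
```

Request:
play_rows(
  increments=[
    [[0,0,0],[0,0,-0.005],0.1],
    [[0,0,0],[0,0,-0.01],0.1],
    [[0,0,0],[0,0,-0.02],0.1],
    [[0,0,0],[0,0,-0.02],0.1],
    [[0,0,0],[0,0,-0.02],0.1],
    [[0,0,0],[0,0,-0.015],0.1],
    [[0,0,0],[0,0,0],0.1],
    [[0,0,0],[0,0,0],0.1],
  ],
)

```text
time: 12.8
position: [0.6329, 0.2958, 0.1333]
tcp_rot: [3.14, -0.001, 1.568]
force: [-0.6, 1.0, -0.7]
finger_gap: 0.0604
finger_force: 10.0
```

Request:
play_rows(
  increments=[
    [[0,0,0],[0.006,-0.015,0],0.1],
    [[0,0,0],[0.01,-0.025,0],0.1],
    [[0,0,0],[0.01,-0.03,0],0.1],
    [[0,0,0],[0.01,-0.03,0],0.1],
    [[0,0,0],[0.01,-0.018,0],0.1],
    [[0,0,0],[0,-0.006,0],0.1],
    [[0,0,0],[0,0,0],0.1],
    [[0,0,0],[0,0,0],0.1],
  ],
)

```text
time: 13.47
position: [0.5093, 0.3417, 0.132]
tcp_rot: [-3.141, 0.0, 1.568]
force: [0.2, -0.2, -1.0]
finger_gap: 0.0602
finger_force: 10.0
```

```bash
python3 - <<'E'
from h import *
s=sensors.get_state();print(s['position'],np.degrees(s['tcp_rot']),s['force'],s['finger_gap'],s['finger_force'])
p=s['position'];zb=p[2]-.0247
L=feeder(.5085,.342,np.radians(5))+[((255,0,0),circ(p,.03,zb+.015))]
a=crop("top",130,235,235,335,3.8,None,L);b=crop("scene",400,140,505,275,3.8,None,L)
a=cv2.copyMakeBorder(a,0,b.shape[0]-a.shape[0],0,0,0)
cv2.imwrite("pics/c8.png",np.hstack([a,b]))
E
```

```text
[0.50925316 0.3417082  0.13197244] [-1.79980040e+02  2.43713584e-02  8.98293082e+01] [ 0.18818716 -0.20297476 -1.00998845] 0.06020323385129733 9.999911785125732
```

View pics/c8.png

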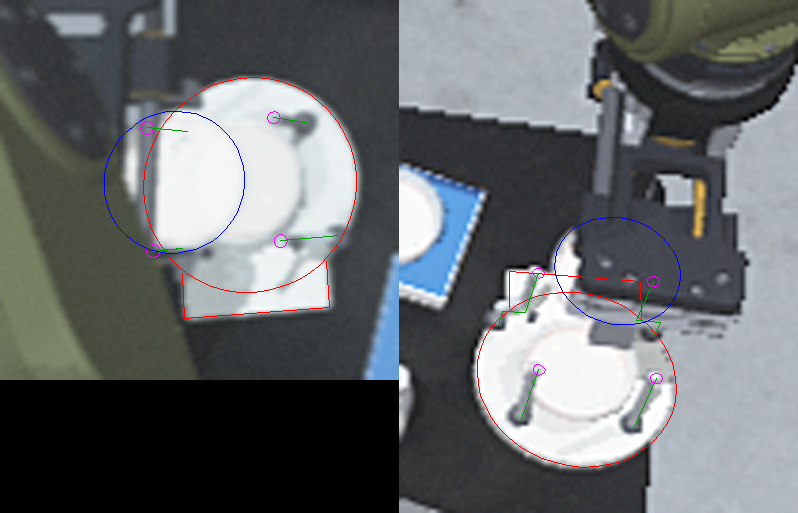

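The second dish is held level above the well, and the first lies flat in it.

Request:
play_rows(
  increments=[
    [[0,0,0],[0,0,0.015],0.1],
    [[0,0,0],[0,0,0.02],0.1],
    [[0,0,0],[0,0,0.02],0.1],
    [[0,0,0],[0,0,0.012],0.1],
    [[0,0,0],[0,0,0.006],0.1],
    [[0,0,0],[0,0,0.003],0.1],
    [[0,0,0],[0,0,0],0.1],
    [[0,0,0],[0,0,0],0.1],
  ],
)

```text
time: 14.23
position: [0.5093, 0.3423, 0.0573]
tcp_rot: [3.141, -0.001, 1.568]
force: [-0.1, 0.0, -0.3]
finger_gap: 0.0598
finger_force: 10.0
```

Request:
play_rows(
  increments=[
    [[0,0,0],[0,0,0.003],0.1],
    [[0,0,0],[0,0,0.0025],0.1],
    [[0,0,0],[0,0,0.001],0.1],
    [[0,0,0],[0,0,0],0.1],
    [[0,0,0],[0,0,0],-0.4],
    [[0,0,0],[0,0,0],-0.62],
    [[0,0,0],[0,0,0],-0.62],
    [[0,0,0],[0,0,0],-0.62],
  ],
)

```text
time: 14.9
position: [0.5089, 0.3422, 0.0501]
tcp_rot: [3.141, -0.0, 1.568]
force: [-0.2, -0.6, -0.6]
finger_gap: 0.076
finger_force: 0.0
```

Request:
play_rows(
  increments=[
    [[0,0,0],[0,0,-0.01],-0.62],
    [[0,0,0],[0,0,-0.025],-0.62],
    [[0,0,0],[0,0,-0.03],-0.62],
    [[0,0,0],[0,0,-0.03],-0.62],
    [[0,0,0],[0,0,-0.02],-0.62],
    [[0,0,0],[-0.02,-0.015,0],-0.62],
    [[0,0,0],[-0.03,-0.02,0],-0.62],
    [[0,0,0],[-0.03,-0.02,0],-0.62],
  ],
)

```text
time: 15.57
position: [0.4527, 0.2616, 0.1656]
tcp_rot: [3.141, -0.0, 1.569]
force: [0.8, -0.6, -0.4]
finger_gap: 0.0762
finger_force: 0.0
```

```bash
python3 - <<'E'
from h import *
s=sensors.get_state();print(s['position'],np.degrees(s['tcp_rot']),s['force'],s['finger_gap'],s['finger_force'])
L=[((255,0,0),circ((.509,.342),.03,.04)),((0,160,0),circ((.434,.2325),.03,.0255))]
a=crop("top",160,240,290,370,3,None,L);b=crop("scene",370,170,480,290,3.25,None,L)
cv2.imwrite("pics/c9.png",np.hstack([a,b]))
E
```

```text
[0.45270633 0.2615662  0.16562842] [ 1.79949304e+02 -2.05326524e-02  8.98786024e+01] [ 0.7833427  -0.6086138  -0.39497519] 0.07618706991991793 0.0
```

View pics/c9.png

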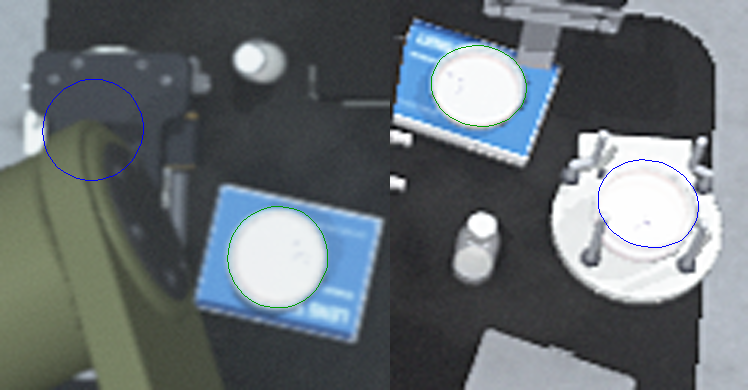

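```bash
python3 - <<'E'
from h import *
from scipy.optimize import least_squares
def tri(a,b):
    r=least_squares(lambda P:np.r_[proj("top",P)[0]-a,proj("scene",P)[0]-b],[.6,.2,.1]);return r.x.round(3),round(r.cost,1)
print(tri((249,165),(375,227)),tri((249,180),(375,212)),tri((255,187),(367,190)),tri((266,273),(365,185)))
E
```

```text
(array([0.661, 0.198, 0.286]), np.float64(0.8)) (array([0.64 , 0.196, 0.294]), np.float64(0.1)) (array([0.624, 0.181, 0.327]), np.float64(0.4)) (array([0.525, 0.179, 0.191]), np.float64(22.1))
```

Request:
play_rows(
  increments=[
    [[0,0,0],[-0.015,-0.01,0],-0.62],
    [[0,0,0],[-0.0145,-0.009,0],-0.62],
    [[0,0,0],[0,0,0],-0.62],
    [[0,0,0],[0,0,0.02],-0.62],
    [[0,0,0],[0,0,0.025],-0.62],
    [[0,0,0],[0,0,0.02],-0.62],
    [[0,0,0],[0,0,0],-0.62],
    [[0,0,0],[0,0,0],-0.62],
  ],
)

```text
time: 16.33
position: [0.4348, 0.2333, 0.1002]
tcp_rot: [-3.141, 0.0, 1.568]
force: [0.4, -0.2, 0.4]
finger_gap: 0.0759
finger_force: 0.0
```

Request:
play_rows(
  increments=[
    [[0,0,0],[-0.0005,-0.0005,0.02],-0.62],
    [[0,0,0],[0,0,0.02],-0.62],
    [[0,0,0],[0,0,0.015],-0.62],
    [[0,0,0],[0,0,0.007],-0.62],
    [[0,0,0],[0,0,0.003],-0.62],
    [[0,0,0],[0,0,0],-0.62],
    [[0,0,0],[0,0,0],-0.62],
    [[0,0,0],[0,0,0],-0.62],
  ],
)

```text
time: 17.0
position: [0.4346, 0.2327, 0.0361]
tcp_rot: [3.14, -0.001, 1.568]
force: [-0.6, -0.1, -0.1]
finger_gap: 0.0762
finger_force: 0.0
```

Request:
play_rows(
  increments=[
    [[0,0,0],[0,0,0],0.1],
    [[0,0,0],[0,0,0],0.1],
    [[0,0,0],[0,0,0],0.1],
    [[0,0,0],[0,0,0],0.1],
    [[0,0,0],[0,0,0],0.1],
    [[0,0,0],[0,0,0],0.1],
    [[0,0,0],[0,0,0],0.1],
    [[0,0,0],[0,0,0],0.1],
  ],
)

```text
time: 17.67
position: [0.4343, 0.2325, 0.0355]
tcp_rot: [3.141, -0.0, 1.568]
force: [-0.0, -0.1, 6.0]
finger_gap: 0.06
finger_force: 10.0
```

Request:
play_rows(
  increments=[
    [[0,0,0],[0,0,-0.005],0.1],
    [[0,0,0],[0,0,-0.015],0.1],
    [[0,0,0],[0,0,-0.025],0.1],
    [[0,0,0],[0,0,-0.025],0.1],
    [[0,0,0],[0,0,-0.02],0.1],
    [[0,0,0],[0,0,-0.01],0.1],
    [[0,0,0],[0,0,0],0.1],
    [[0,0,0],[0,0,0],0.1],
  ],
)

```text
time: 18.33
position: [0.4338, 0.2321, 0.1343]
tcp_rot: [-3.141, 0.0, 1.568]
force: [-0.1, 0.2, -1.0]
finger_gap: 0.0597
finger_force: 10.0
```

Request:
play_rows(
  increments=[
    [[0,0,0],[0.015,0.01,0],0.1],
    [[0,0,0],[0.025,0.018,0],0.1],
    [[0,0,0],[0.03,0.02,0],0.1],
    [[0,0,0],[0.025,0.017,0],0.1],
    [[0,0,0],[0.012,0.008,0],0.1],
    [[0,0,0],[0.003,0.002,0],0.1],
    [[0,0,0],[0,0,0],0.1],
    [[0,0,0],[0,0,0],0.1],
  ],
)

```text
time: 19.0
position: [0.5086, 0.3412, 0.1337]
tcp_rot: [-3.14, 0.001, 1.568]
force: [0.5, -0.5, 0.2]
finger_gap: 0.0595
finger_force: 10.0
```

```bash
python3 - <<'E'
from h import *
s=sensors.get_state();print(s['position'],np.degrees(s['tcp_rot']),s['force'],s['finger_gap'],s['finger_force'])
p=s['position'];zb=p[2]-.025
L=feeder(.5085,.342,np.radians(5))+[((255,0,0),circ(p,.03,zb+.015))]
a=crop("top",130,235,235,335,3.8,None,L);b=crop("scene",400,140,505,275,3.8,None,L)
a=cv2.copyMakeBorder(a,0,b.shape[0]-a.shape[0],0,0,0)
cv2.imwrite("pics/c10.png",np.hstack([a,b]))
E
```

```text
[0.50858684 0.34123732 0.13370131] [-1.79890984e+02  6.84992235e-02  8.98190411e+01] [ 0.46755754 -0.5422526   0.19231717] 0.05950270695147186 9.999922066926956
```

View pics/c10.png

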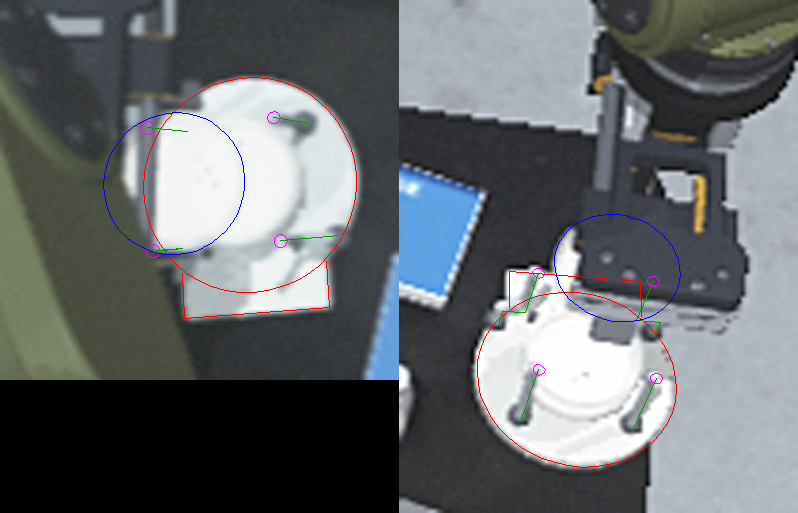

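The booklet dish is held level and centred over the two stacked dishes.

Request:
play_rows(
  increments=[
    [[0,0,0],[0.0005,0,0.015],0.1],
    [[0,0,0],[0,0,0.02],0.1],
    [[0,0,0],[0,0,0.015],0.1],
    [[0,0,0],[0,0,0.007],0.1],
    [[0,0,0],[0,0,0.004],0.1],
    [[0,0,0],[0,0,0],0.1],
    [[0,0,0],[0,0,0],0.1],
    [[0,0,0],[0,0,0],0.1],
  ],
)

```text
time: 19.77
position: [0.5097, 0.3428, 0.075]
tcp_rot: [3.14, -0.001, 1.568]
force: [-0.4, 0.0, -0.5]
finger_gap: 0.06
finger_force: 10.0
```

Request:
play_rows(
  increments=[
    [[0,0,0],[0,0,0.004],0.1],
    [[0,0,0],[0,0,0.003],0.1],
    [[0,0,0],[0,0,0.001],0.1],
    [[0,0,0],[0,0,0],0.1],
    [[0,0,0],[0,0,0],-0.4],
    [[0,0,0],[0,0,0],-0.62],
    [[0,0,0],[0,0,0],-0.62],
    [[0,0,0],[0,0,0],-0.62],
  ],
)

```text
time: 20.43
position: [0.5094, 0.3427, 0.0661]
tcp_rot: [3.141, -0.0, 1.568]
force: [0.6, -0.4, 0.8]
finger_gap: 0.076
finger_force: 0.0
```

Request:
play_rows(
  increments=[
    [[0,0,0],[0,0,-0.01],-0.62],
    [[0,0,0],[0,0,-0.025],-0.62],
    [[0,0,0],[0,0,-0.03],-0.62],
    [[0,0,0],[0,0,-0.03],-0.62],
    [[0,0,0],[0,-0.03,-0.02],-0.62],
    [[0,0,0],[0,-0.04,0],-0.62],
    [[0,0,0],[0,-0.04,0],-0.62],
    [[0,0,0],[0,-0.03,0],-0.62],
  ],
)

```text
time: 21.1
position: [0.367, 0.3427, 0.1819]
tcp_rot: [3.141, -0.001, 1.568]
force: [0.3, 0.5, 0.3]
finger_gap: 0.0761
finger_force: 0.0
```

Request:
play_rows(
  increments=[
    [[0,0,0],[0,0,0],-0.62],
    [[0,0,0],[0,0,0],-0.62],
    [[0,0,0],[0,0,0],-0.62],
    [[0,0,0],[0,0,0],-0.62],
    [[0,0,0],[0,0,0],-0.62],
    [[0,0,0],[0,0,0],-0.62],
    [[0,0,0],[0,0,0],-0.62],
    [[0,0,0],[0,0,0],-0.62],
  ],
)

```text
time: 21.77
position: [0.3696, 0.3429, 0.1808]
tcp_rot: [-3.141, 0.0, 1.567]
force: [1.1, 0.5, -0.0]
finger_gap: 0.0761
finger_force: 0.0
```

```bash
python3 - <<'E'
from h import *
s=sensors.get_state();print(s['position'],s['force'],s['finger_gap'],s['finger_force'])
L=feeder(.5085,.342,np.radians(5))[:1]+[((255,0,0),circ((.509,.342),.03,.055))]
a=crop("top",150,235,255,335,3.8,None,L);b=crop("scene",385,195,490,295,3.8,None,L)
cv2.imwrite("pics/c11.png",np.hstack([a,b]))
E
```

```text
[0.36957369 0.34293816 0.18078694] [ 1.14904765  0.46625987 -0.04544108] 0.07608588362654245 0.0
```

View pics/c11.png

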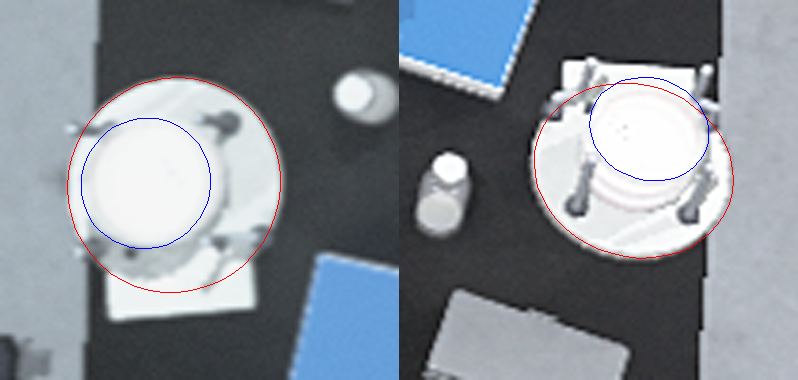

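The top dish lies on its predicted circle in both views, the stack is level between the rods, and the gripper is open and clear. Now I hand it in.

```bash
python3 -c "from rig import sign_off;print(sign_off())"
```

```text
the job is handed in; nothing more can be done
None
```

The three small dishes are stacked level in the feeder in the order asked (bench lowest, then case, then booklet), the gripper is open and clear, and the job was handed in at about 22 s; the hand-in returned no verdict.

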